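Set the stirrer's speed drum and lock it

ROBOT

A 7-joint arm with a two-finger parallel gripper is mounted at the origin on the work surface. World frame = base frame: x ahead of the robot, y to its left, z up, the work surface at z = 0. Lengths are in m, angles in rad, forces in N, time in s.
With the tool pointing down it reaches from about 0.4 to 0.875 m from the base axis. Payload 19.3 kg.
Tool frame: the origin (TCP) lies midway between the tips of the shut fingers; the grasp point (between the pads) lies 19 mm behind it; z points along the fingers, y is the direction in which the jaws open and shut (so a half turn about z gives the same grasp; the last joint's range is limited). The gripper opens to 85 mm and grips with 20 to 120 N. Pads are 22 mm wide; open, the fingers measure 114 mm over their backs; the gripper's body (76 mm by 85 mm) begins 54 mm behind the grasp point. The pads swing forward as they close: fully open they stand 13 mm farther back than shut.
Start: joints at [1.072, 0.521, -0.036, 1.599, 0.021, 1.021, -0.113], TCP at [0.26, -0.568, 0.199] pointing down, gripper open.
Joint ranges: [-2.91, 2.91], [-0.3, 2.13], [-1.5, 1.42], [0.17, 2.43], [-1.26, 4.41], [0.16, 1.93], [-2.52, 2.52]. Speed limits (rad/s): [1.89, 1.89, 2.39, 2.39, 3.01, 3.01, 3.01].

INTERFACE

Orientations are given as [roll, pitch, yaw] about the fixed x, y, z axes, in that order (R = Rz(yaw) Ry(pitch) Rx(roll)).
In Python, from workcell import bot gives the robot as it stands.
- The arm moves only by the tool servo_tool, never from a script. Its argument "plan" is a list of rows, each a list of 5 numbers: the shift along the world's x, y, z in mm, then the turn about the world's z in rad, then the gripper's target within -1 to 1 (shut at 1, half-way at 0, fully open at -1). In form: [[tx, ty, tz, yaw, jaw], ...]. A call has exactly 10 rows; each row is the pose to reach, as a shift and turn from the pose commanded when the call began; what a row does not reach only later rows make up. A row lasts 1/12 s, in which the tool goes at most 41.7 mm and 7.16 degrees, less where a joint would pass 70% of its speed; a pose out of reach is approached as far as the arm can. A call with a gripper value outside its range is refused whole. The fingers move at their own pace and stop on an object; "squeeze" is the grip in N (left out, the last holds). Time passes only in rows, so rows that repeat a pose let the fingers close, or fill a call up. It gives the time, the measured TCP pose, the force and the opening at its end, in the units of the state.
- bot.observe(): the state, without advancing time (a new reading comes with each control period).
- bot.grab_frame(name): name is "scene" or "top" or "wrist"; returns the picture (480x640x3 uint8, blue, green, red); there is no depth.
- bot.calibration(name): a dict with "fx", "fy", "cx", "cy" (pixels), "T" (4x4, takes a point from camera to world coordinates). Camera axes: x right, y down, z forward; pixel columns grow to the right and rows downward; lengths in m; the calibration is good to about 2 mm. A picture is of the moment at which its call begins: read the wrist's pose just before it. calibration takes no time and is no camera call; for the wrist camera it gives the pose at the moment of the call.
- bot.job_done(): hands the job in, once; it reports no verdict.
The state is a dict: "clock": time; "qpos": joint angles; "qd": joint speeds; "joint_efforts": joint torques, N m; "position": TCP position; "tool_rot": TCP orientation; "force": force on the tool from outside, world axes, zero at the start; "moment": the same for the moment, N m; "grip_width": finger opening in m.
Only numpy, scipy, OpenCV 4.12 (cv2) and the standard library are available. Lean on these libraries where they do the work, as an engineer would, in place of code of your own. Each camera call takes 0.05 s, during which the arm holds its last target.

TASK

Set the stirrer controller to speed 4: press gently on the black rubber tread of the drum and roll it until the 4 stands in the middle of the small window, level with the red marks, and take the fingers off. Then push the red lock post along its guide fully home towards the window, without pressing hard on the controller or disturbing the vessels around it.

Things in the scene. Friction and masses are not known exactly. Their poses are not given: they have to be found in the camera images.
- controller: white box fixed on the bench, 160 mm (own x) by 220 mm (own y), flat deck 75 mm above the bench; origin: centre of its underside, x away from the operator, y left, z up. A well in the deck, 72 mm (x) by 90 mm (y), holds the drum. A black hood, 72 mm (x) by 30 mm (y), stands 19 mm above the deck over the number band; 14 mm of clear space between hood and tread
- window (a point): centre of the number window, 18 mm (x) by 24 mm (y), in the hood's top, above the drum's axle; at controller own (0, -4, 94) mm; red marks at its mid-line. Numbers 0 to 9 on the white band under it, 12 mm high, upright seen from the robot's side (tops towards own +x)
- tread_middle (a point): point in the deck's plane under the crown of the rubber tread, mid-width, at controller own (0, 45, 75) mm. The tread is a black rubber cylinder, radius 30 mm, 40 mm wide, axle along own y. Its crown stands 5 to 18 mm above the deck: the bearing's height is adjustable, set differently on each unit and not measured, so feel for it
- drum (a joint): turn of the drum, rad. Number n is mid-window at n x 0.6283, or a turn (6.2832) off: the 4 at 2.513 and -3.770. Grows as the tread's top moves to own +x. Stops at -6 and 6; stays where left. Sprung: it sinks once pressed with 2.5 N, then 6 N per mm, to a stop 3 mm down; takes about 4.7 N drag at the tread, so a fingertip slips when pressed with less than some 7 N; over 18 N does damage
- lock_post (a point): centre of the top of the red lock post, 16 mm (x) by 14 mm (y), which stands 30 mm above the deck and slides along the controller's own +y, at own x = 0, in a guide 4 mm high; home its centre lies at own y = -55 mm. Slides with about 2.5 N; rigid stop when home; over 22 N damages it
- lock (a joint): travel of the lock in m: 0 = fully open (post at own y = -85 mm), 0.030 = fully home at its stop (towards the window)
- beaker_mid (a point): middle of a clear beaker, 68 mm wide, 85 mm high, loose; leave alone
- jug_mid (a point): middle of a white jug with a handle, 72 mm wide, 85 mm high, loose; leave alone
- sample_mid (a point): middle of an amber sample jar with a blue cap, 52 mm wide, 70 mm high, loose; leave alone

How it is judged:
By the outcome, as a careful person would: the job done as asked, in the order asked, and still so for the second after the job is handed in, with the robot touching nothing.
It also fails if it takes over 69 s, if anything falls off the work surface, if the arm or the gripper's body presses on something with over 40 N, if the wrist force passes 120 N, or if a joint passes its speed limit or range.

## Working session

There is one attempt and no reset: what is moved stays moved. The work goes in short steps, Python scripts to look and compute and a tool call to move; the robot and the scene stay as the last step left them, time stands still between calls to the robot, and variables do not carry over. Pictures are saved under pics/ and viewed, and the job is handed in when it is done.

Besides the shell and the picture viewer there is one more tool, called after "Call:" as name(argument=value, ...) on one line, values as JSON. servo_tool: Moves the arm, as the interface text tells. Its arguments: {"type":"object","properties":{"plan":{"type":"array","items":{"type":"array","items":{"type":"number"}}},"squeeze":{"type":"number"}},"required":["plan"]}

```bash
mkdir -p pics; ls
python3 - <<'E'
from workcell import bot
import cv2
s=bot.observe();print(s)
for n in("scene","top","wrist"):
    print(n,bot.calibration(n)); cv2.imwrite(f"pics/{n}0.png",bot.grab_frame(n))
E
```

```text
pics
{'clock': 0.0, 'qpos': array([ 1.07178368,  0.52204619, -0.03631145,  1.59998878,  0.02118626,
        1.02113321, -0.11280502]), 'qd': array([-7.64939764e-04, -1.62547643e-05, -4.92153059e-04,  1.42611077e-03,
       -5.25261518e-04,  2.68719756e-04,  5.61737893e-04]), 'joint_efforts': array([-1.57605285e-03, -9.27119422e+01,  1.97873734e+00, -3.69932413e+01,
        1.77247199e-02,  8.20844492e-03,  2.61670272e-05]), 'position': array([ 0.25966889, -0.56808428,  0.19881277]), 'tool_rot': array([-3.14040450e+00,  8.23560445e-05,  4.28776333e-01]), 'force': array([ 0.14847752, -0.32874106, -0.523374  ]), 'moment': array([-0.05200206,  0.02663694,  0.02144084]), 'grip_width': 0.08569898147755878}
scene {'fx': 607.2787790101166, 'fy': 607.2787790101166, 'cx': 320.79522488423976, 'cy': 241.20445910626842, 'T': array([[-0.69989296,  0.57725733, -0.42062313,  1.06916401],
       [ 0.71414932,  0.57535405, -0.39869597,  0.47817874],
       [ 0.01185705, -0.57943222, -0.81493418,  0.96359608],
       [ 0.        ,  0.        ,  0.        ,  1.        ]])}
top {'fx': 531.7320231505876, 'fy': 531.7320231505876, 'cx': 318.24894621841185, 'cy': 239.35733062889864, 'T': array([[ 0.00348815, -0.99469851,  0.10277508,  0.5326841 ],
       [-0.99965911, -0.0061278 , -0.02537922,  0.05574891],
       [ 0.02587446, -0.10265152, -0.9943808 ,  1.18895857],
       [ 0.        ,  0.        ,  0.        ,  1.        ]])}
wrist {'fx': 383.72988785924065, 'fy': 383.72988785924065, 'cx': 323.9496716905906, 'cy': 243.78664211851668, 'T': array([[ 4.14703930e-01, -8.76234319e-01, -2.45426300e-01,
         3.20753164e-01],
       [-9.09956376e-01, -3.99273721e-01, -1.12070909e-01,
        -5.39494787e-01],
       [ 2.08104149e-04,  2.69803473e-01, -9.62915387e-01,
         3.72945269e-01],
       [ 0.00000000e+00,  0.00000000e+00,  0.00000000e+00,
         1.00000000e+00]])}
```

View pics/top0.png

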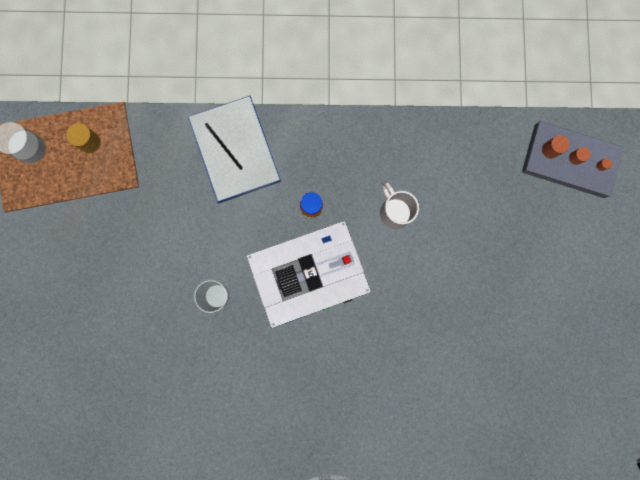

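View pics/scene0.png

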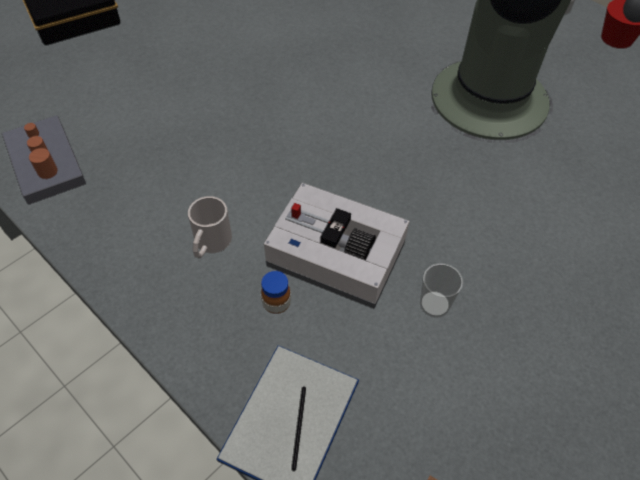

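The top view shows the controller deck with corners near (248,256), (345,223), (370,292) and (272,326). The window is near (310,272), the post near (347,260), and the number looks like a 5. I'll enlarge it.

Run:
```python
import cv2
a=cv2.imread("pics/top0.png")[215:335,235:385]
cv2.imwrite("pics/c0.png",cv2.resize(a,None,fx=5,fy=5,interpolation=cv2.INTER_CUBIC))
a=cv2.imread("pics/scene0.png")[180:305,260:415]
cv2.imwrite("pics/c1.png",cv2.resize(a,None,fx=4.8,fy=4.8,interpolation=cv2.INTER_CUBIC))
```

```text
(no output)
```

View pics/c0.png

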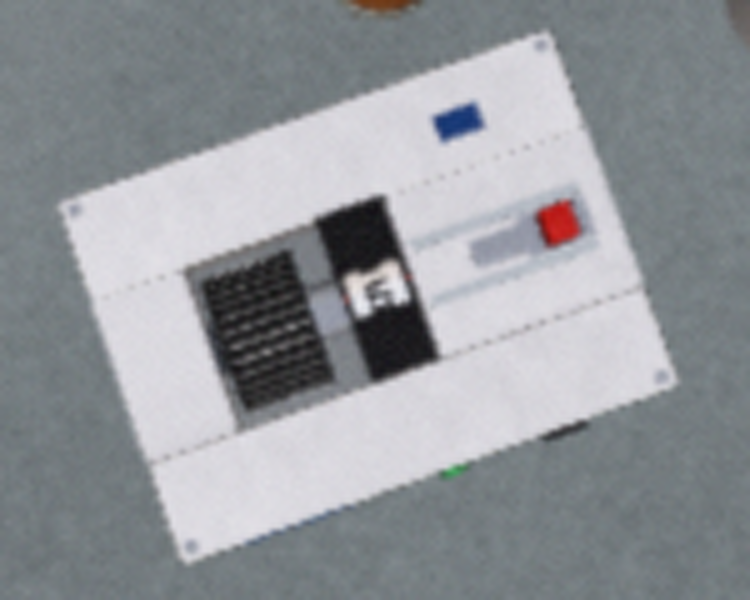

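View pics/c1.png

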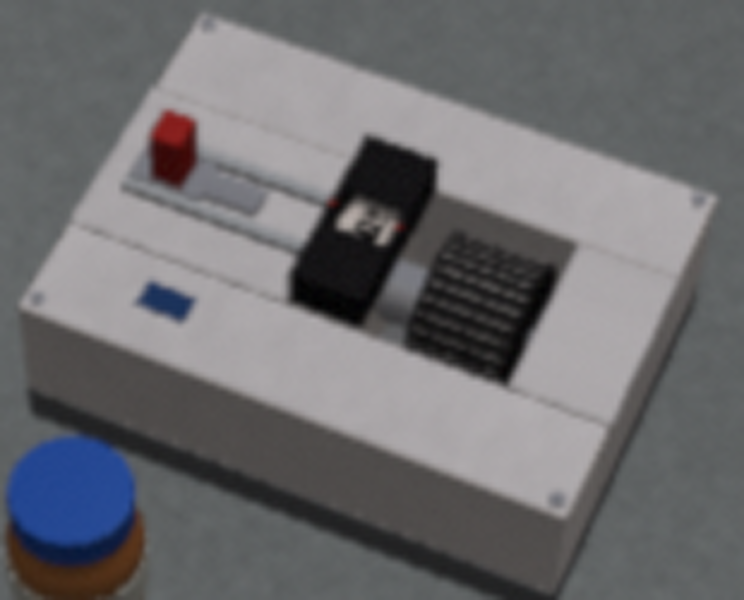

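```bash
cat > h.py <<'E'
import numpy as np
from workcell import bot
def proj(n,P,C=None):
    C=C or bot.calibration(n);T=C['T'];p=(np.asarray(P)-T[:3,3])@T[:3,:3]
    return np.c_[C['fx']*p[:,0]/p[:,2]+C['cx'],C['fy']*p[:,1]/p[:,2]+C['cy']]
def toz(n,uv,z,C=None):
    C=C or bot.calibration(n);T=C['T'];uv=np.atleast_2d(uv).astype(float)
    d=np.c_[(uv[:,0]-C['cx'])/C['fx'],(uv[:,1]-C['cy'])/C['fy'],np.ones(len(uv))]@T[:3,:3].T
    return T[:3,3]+d*((z-T[2,3])/d[:,2])[:,None]
E
python3 - <<'E'
from h import *
from scipy.optimize import least_squares
own=np.array([[80,110],[80,-110],[-80,-110],[-80,110]])/1e3
obs={'top':np.array([[60,203],[548,32],[678,382],[187,563]])/5+[235,215],
# scene crop: corners TL(200,13)= own(-x,-y); right(716,198)=(-x,+y); bottom(562,515)=(+x,+y); left(22,305)=(+x,-y)
'scene':np.array([[562,515],[22,305],[200,13],[716,198]])/4.8+[260,180]}
def P(p,q=own,z=.075):
    c,s=np.cos(p[2]),np.sin(p[2]);return np.c_[q@np.array([[c,s],[-s,c]])+p[:2],np.full(len(q),z)]
for ks in(['top'],['scene'],['top','scene']):
    r=least_squares(lambda p:np.concatenate([(proj(k,P(p))-obs[k]).ravel() for k in ks]),[.5,.05,.33])
    print(ks,r.x,np.abs(r.fun).max())
p=r.x
print('window',P(p,np.array([[0,-.004]]),.094),'tread',P(p,np.array([[0,.045]])),'post',P(p,np.array([[0,-.085]]),.105))
print(toz('top',[[235+558/5,215+222/5]],.105),proj('top',P(p,np.array([[0,-.085]]),.105)))
for n,uv in dict(beaker=(211,296),jug=(401,208),jar=(312,203)).items(): print(n,toz('top',[uv],.08))
E
```

```text
['top'] [0.57557249 0.04670747 0.35060318] 0.9847491320827544
['scene'] [0.57423299 0.05040543 0.34636515] 1.34820972868647
['top', 'scene'] [0.57470248 0.0487273  0.34847792] 2.153475350771089
window [[0.57606835 0.04496773 0.094     ]] tread [[0.55933644 0.09102251 0.075     ]] post [[ 0.60372723 -0.03116365  0.105     ]]
[[ 0.60387117 -0.03005515  0.105     ]] [[347.14128257 259.47309386]]
beaker [[0.52841679 0.24844828 0.08      ]]
jug [[ 0.71517528 -0.14771248  0.08      ]]
jar [[0.72439994 0.04091418 0.08      ]]
```

Call:
servo_tool(plan=[[15,33,2,-0.008,1],[30,66,2,-0.016,1],[45,100,2,-0.024,1],[60,133,2,-0.032,1],[75,166,2,-0.04,1],[90,199,2,-0.048,1],[105,232,2,-0.056,1],[120,265,2,-0.064,1],[135,298,2,-0.072,1],[150,331,2,-0.08,1]], squeeze=40)

```text
clock: 0.98
position: [0.4101, -0.2358, 0.2014]
tool_rot: [3.142, 0.0, 0.348]
force: [1.4, -0.5, 1.0]
grip_width: -0.0002
```

Call:
servo_tool(plan=[[15,33,-5,0,1],[30,66,-10,0,1],[45,100,-15,0,1],[60,133,-20,0,1],[75,166,-25,0,1],[90,199,-30,0,1],[105,232,-35,0,1],[120,265,-40,0,1],[135,298,-40,0,1],[149,328,-40,0,1]])

```text
clock: 1.82
position: [0.5591, 0.0928, 0.1609]
tool_rot: [-3.141, 0.001, 0.349]
force: [0.4, -0.7, 0.9]
grip_width: -0.0001
```

Run:
```python
from h import *
import cv2,pickle
s=bot.observe();print(s['clock'],s['position'],s['tool_rot'],s['force'],s['grip_width'])
C=bot.calibration('wrist');pickle.dump(C,open('w1.pkl','wb'))
f=bot.grab_frame('wrist');cv2.imwrite('pics/w1.png',f)
```

```text
1.8167 [0.55907244 0.09279214 0.16094943] [-3.14128297e+00  6.39264341e-04  3.49390488e-01] [ 0.40594259 -0.68052822  0.92470748] -0.0001119964872944273
```

View pics/w1.png

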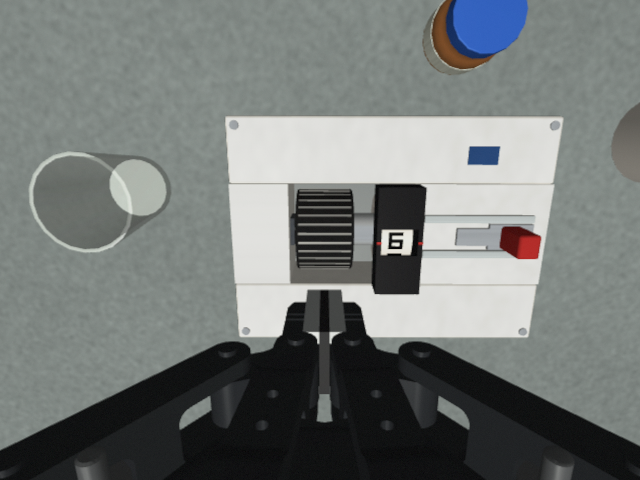

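Run:
```python
from h import *
import cv2,pickle
f=cv2.imread('pics/w1.png');cv2.imwrite('pics/w1c.png',cv2.resize(f[205:280,360:460],None,fx=7,fy=7,interpolation=cv2.INTER_CUBIC))
C=pickle.load(open('w1.pkl','rb'))
def w(x,y,z,p=(.5747,.0487,.3485)):
    c,s=np.cos(p[2]),np.sin(p[2]);return [p[0]+c*x-s*y,p[1]+s*x+c*y,z]
print(proj('wrist',[w(.08,.11,.075),w(.08,-.11,.075),w(-.08,-.11,.075),w(-.08,.11,.075),w(0,-.004,.094),w(0,-.085,.105)],C))
# tread left/right edges seen; front/back edges of tread
```

```text
[[226.5891337  116.48863504]
 [568.25585151 116.40893164]
 [531.93233186 338.94596246]
 [241.1530643  339.15836494]
 [402.70068363 244.05670453]
 [535.76002873 248.75749943]]
```

View pics/w1c.png

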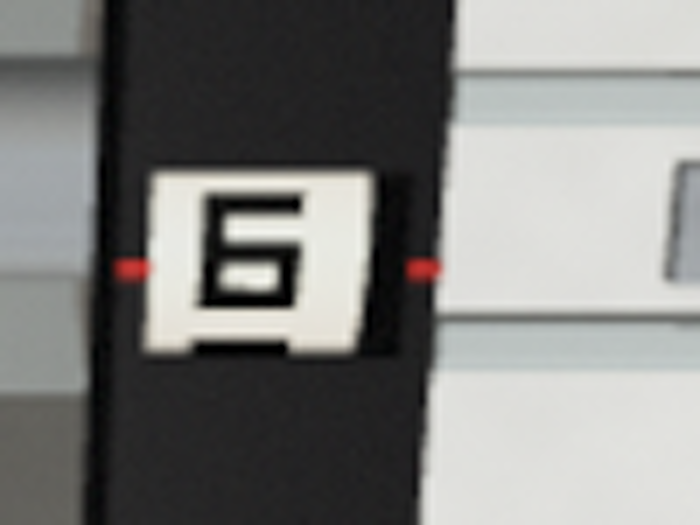

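The band shows 6, so the drum must go back two numbers: −1.257 rad, about 38 mm of tread travel towards own −x. I'll descend near the crown and feel for it.

Call:
servo_tool(plan=[[3,1,-8,0,1],[6,1.5,-16,0,1],[6,1.5,-24,0,1],[6,1.5,-32,0,1],[6,1.5,-40,0,1],[6,1.5,-48,0,1],[6,1.5,-56,0,1],[6,1.5,-62,0,1],[6,1.5,-65,0,1],[6,1.5,-65,0,1]])

```text
clock: 2.7
position: [0.5645, 0.092, 0.0957]
tool_rot: [-3.141, 0.001, 0.349]
force: [1.0, 0.0, 0.3]
grip_width: 0.0
```

Run:
```python
from h import *
import cv2
s=bot.observe();print(s['position'],s['force'])
f=bot.grab_frame('wrist');cv2.imwrite('pics/w2.png',f)
f=bot.grab_frame('scene')[130:310,260:440];cv2.imwrite('pics/s2.png',cv2.resize(f,None,fx=3.3,fy=3.3,interpolation=cv2.INTER_CUBIC))
```

```text
[0.56449672 0.09198199 0.09567399] [1.04478576 0.01833556 0.3152535 ]
```

View pics/w2.png

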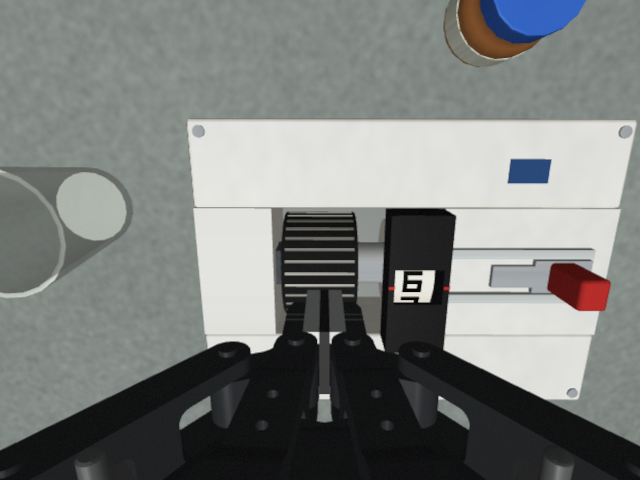

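View pics/s2.png

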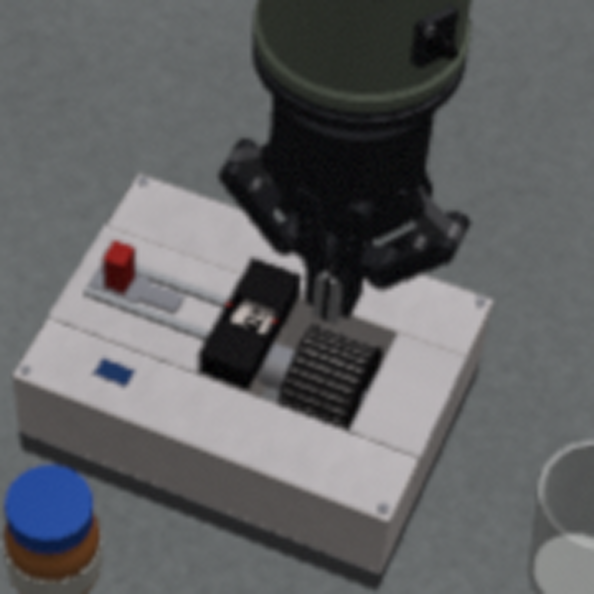

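Call:
servo_tool(plan=[[0,0,-0.3,0,1],[0,0,-0.6,0,1],[0,0,-0.9,0,1],[0,0,-1.2,0,1],[0,0,-1.5,0,1],[0,0,-1.8,0,1],[0,0,-2.1,0,1],[0,0,-2.4,0,1],[0,0,-2.4,0,1],[0,0,-2.4,0,1]])

```text
clock: 3.63
position: [0.5648, 0.0921, 0.094]
tool_rot: [-3.142, 0.0, 0.349]
force: [-0.6, 0.2, -0.1]
grip_width: 0.0001
```

Call:
servo_tool(plan=[[0,0,-0.3,0,1],[0,0,-0.6,0,1],[0,0,-0.9,0,1],[0,0,-1.2,0,1],[0,0,-1.4,0,1],[0,0,-1.6,0,1],[0,0,-1.6,0,1],[0,0,-1.6,0,1],[0,0,-1.6,0,1],[0,0,-1.6,0,1]])

```text
clock: 4.47
position: [0.5648, 0.0921, 0.0924]
tool_rot: [-3.142, -0.0, 0.349]
force: [-0.1, 0.8, 0.5]
grip_width: 0.0005
```

Call:
servo_tool(plan=[[0,0,-0.3,0,1],[0,0,-0.6,0,1],[0,0,-0.9,0,1],[0,0,-1.2,0,1],[0,0,-1.4,0,1],[0,0,-1.6,0,1],[0,0,-1.6,0,1],[0,0,-1.6,0,1],[0,0,-1.6,0,1],[0,0,-1.6,0,1]])

```text
clock: 5.3
position: [0.5649, 0.0921, 0.0908]
tool_rot: [-3.142, -0.0, 0.349]
force: [-0.7, 0.3, 0.0]
grip_width: 0.0001
```

Call:
servo_tool(plan=[[0,0,-0.3,0,1],[0,0,-0.6,0,1],[0,0,-0.9,0,1],[0,0,-1.2,0,1],[0,0,-1.4,0,1],[0,0,-1.6,0,1],[0,0,-1.6,0,1],[0,0,-1.6,0,1],[0,0,-1.6,0,1],[0,0,-1.6,0,1]])

```text
clock: 6.13
position: [0.5648, 0.0921, 0.0892]
tool_rot: [-3.142, -0.0, 0.349]
force: [0.1, -0.6, -0.8]
grip_width: -0.0003
```

Call:
servo_tool(plan=[[0,0,-0.3,0,1],[0,0,-0.6,0,1],[0,0,-0.9,0,1],[0,0,-1.2,0,1],[0,0,-1.4,0,1],[0,0,-1.6,0,1],[0,0,-1.6,0,1],[0,0,-1.6,0,1],[0,0,-1.6,0,1],[0,0,-1.6,0,1]])

```text
clock: 6.97
position: [0.5648, 0.0921, 0.0876]
tool_rot: [-3.142, -0.0, 0.349]
force: [-0.5, 0.2, -0.1]
grip_width: 0.0001
```

Call:
servo_tool(plan=[[0,0,-0.3,0,1],[0,0,-0.6,0,1],[0,0,-0.9,0,1],[0,0,-1.2,0,1],[0,0,-1.4,0,1],[0,0,-1.6,0,1],[0,0,-1.6,0,1],[0,0,-1.6,0,1],[0,0,-1.6,0,1],[0,0,-1.6,0,1]])

```text
clock: 7.8
position: [0.5648, 0.0921, 0.086]
tool_rot: [-3.142, -0.0, 0.349]
force: [0.4, -0.3, 1.0]
grip_width: -0.0
```

Call:
servo_tool(plan=[[0,0,-0.3,0,1],[0,0,-0.6,0,1],[0,0,-0.9,0,1],[0,0,-1.2,0,1],[0,0,-1.4,0,1],[0,0,-1.6,0,1],[0,0,-1.6,0,1],[0,0,-1.6,0,1],[0,0,-1.6,0,1],[0,0,-1.6,0,1]])

```text
clock: 8.63
position: [0.5648, 0.0921, 0.0844]
tool_rot: [-3.142, 0.0, 0.349]
force: [-0.7, 0.7, -0.4]
grip_width: -0.0
```

Call:
servo_tool(plan=[[0,0,-0.3,0,1],[0,0,-0.6,0,1],[0,0,-0.9,0,1],[0,0,-1.2,0,1],[0,0,-1.4,0,1],[0,0,-1.6,0,1],[0,0,-1.6,0,1],[0,0,-1.6,0,1],[0,0,-1.6,0,1],[0,0,-1.6,0,1]])

```text
clock: 9.47
position: [0.5649, 0.0921, 0.0828]
tool_rot: [-3.142, -0.0, 0.349]
force: [0.3, 0.8, -0.4]
grip_width: -0.0005
```

Call:
servo_tool(plan=[[0,0,-0.3,0,1],[0,0,-0.6,0,1],[0,0,-0.9,0,1],[0,0,-1.2,0,1],[0,0,-1.4,0,1],[0,0,-1.6,0,1],[0,0,-1.6,0,1],[0,0,-1.6,0,1],[0,0,-1.6,0,1],[0,0,-1.6,0,1]])

```text
clock: 10.3
position: [0.5648, 0.0921, 0.0812]
tool_rot: [-3.142, -0.0, 0.349]
force: [0.1, -0.3, 0.3]
grip_width: 0.0001
```

Run:
```python
from h import *
import cv2
f=bot.grab_frame('wrist');cv2.imwrite('pics/w3.png',cv2.resize(f[180:360,240:480],None,fx=3.3,fy=3.3))
f=bot.grab_frame('scene')[190:290,310:410];cv2.imwrite('pics/s3.png',cv2.resize(f,None,fx=6,fy=6,interpolation=cv2.INTER_CUBIC))
```

```text
(no output)
```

View pics/w3.png

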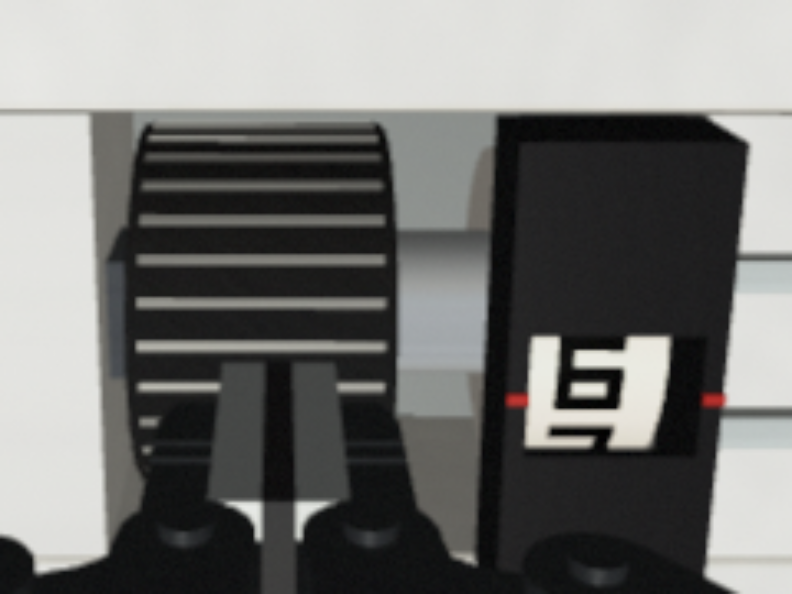

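View pics/s3.png

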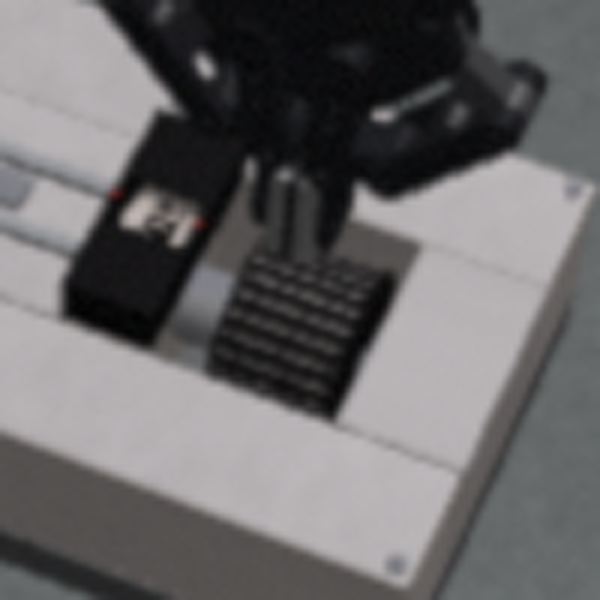

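Run:
```python
from h import *
p=(.5747,.0495,.3485)
def w(x,y,z):
    c,s=np.cos(p[2]),np.sin(p[2]);return [p[0]+c*x-s*y,p[1]+s*x+c*y,z]
s=bot.observe();t=s['position'];print(s['clock'],t)
pts=[t,w(0,.045,.081),w(0,.025,.081),w(0,.065,.081),w(.036,.045,.075),w(-.036,.045,.075),w(-.036,.086,.075),w(.036,.086,.075),w(0,-.004,.094)]
print(((proj('scene',pts)-[310,190])*6).round()); print(((proj('wrist',pts)-[240,180])*3.3).round())
c,s_=np.cos(p[2]),np.sin(p[2]);d=t[:2]-p[:2];print('own',c*d[0]+s_*d[1],-s_*d[0]+c*d[1])
```

```text
10.4 [0.56483385 0.09207627 0.08120726]
[[289. 301.]
 [301. 290.]
 [239. 267.]
 [363. 313.]
 [253. 392.]
 [344. 214.]
 [470. 260.]
 [382. 441.]
 [152. 208.]]
[[281. 333.]
 [271. 366.]
 [406. 365.]
 [135. 366.]
 [270. 119.]
 [271. 560.]
 [ 15. 560.]
 [-13. 119.]
 [625. 402.]]
own 0.005266244325622936 0.043386014975823006
```

Run:
```python
from h import *
from scipy.optimize import least_squares
t=bot.observe()['position']
f=lambda P:np.r_[(proj('scene',[P])[0]-[310+290/6,190+257/6]),(proj('wrist',[P])[0]-[240+278/3.3,180+362/3.3])]
r=least_squares(f,t);print(r.x,r.fun,r.x-t)
```

```text
[0.57297488 0.09568243 0.11391045] [-0.62515795  0.20735406 -0.11558038  0.09578417] [0.00814103 0.00360616 0.03270319]
```

Run:
```python
from h import *
import cv2
g=lambda a:(255*(a/255.)**.45).astype('uint8')
f=bot.grab_frame('scene')[200:260,330:400];a=cv2.resize(g(f),None,fx=8,fy=8,interpolation=cv2.INTER_CUBIC)
t=bot.observe()['position'];u=(proj('scene',[t])[0]-[330,200])*8
cv2.drawMarker(a,(int(u[0]),int(u[1])),(0,0,255),0,12,1)
cv2.imwrite('pics/s4.png',a)
f=bot.grab_frame('wrist')[200:340,250:400];a=cv2.resize(g(f),None,fx=4,fy=4,interpolation=cv2.INTER_CUBIC)
u=(proj('wrist',[t])[0]-[250,200])*4
cv2.drawMarker(a,(int(u[0]),int(u[1])),(0,0,255),0,12,1)
cv2.imwrite('pics/w4.png',a)
```

```text
(no output)
```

View pics/s4.png

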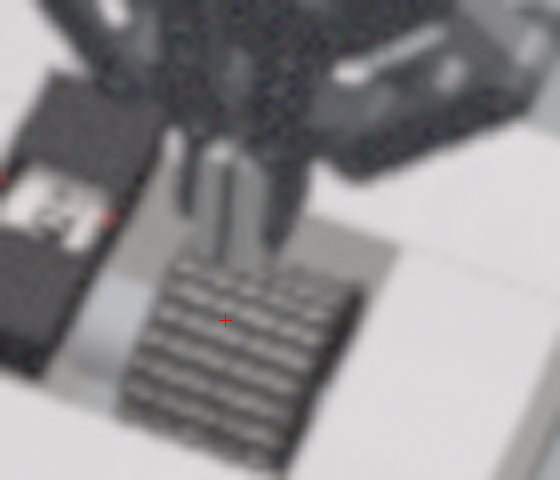

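View pics/w4.png

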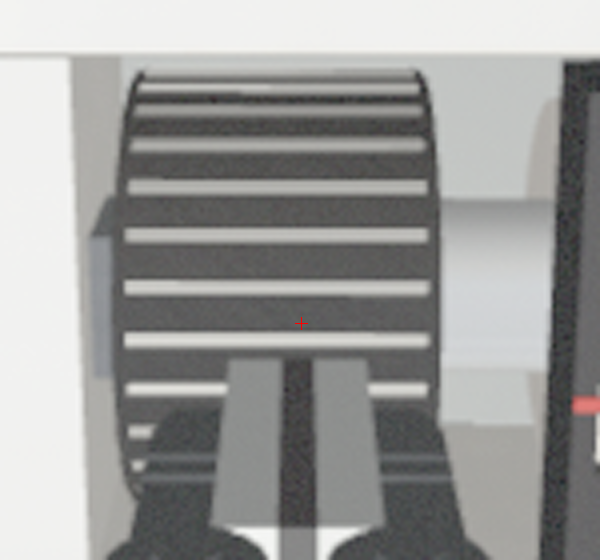

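The fingertip looks noticeably higher than the reported TCP in both views, and there has been no contact yet. I'll lower 5 mm slowly and look again.

Call:
servo_tool(plan=[[0,0,-0.4,0,1],[0,0,-0.8,0,1],[0,0,-1.2,0,1],[0,0,-1.6,0,1],[0,0,-1.8,0,1],[0,0,-1.8,0,1],[0,0,-1.8,0,1],[0,0,-1.8,0,1],[0,0,-1.8,0,1],[0,0,-1.8,0,1]])

```text
clock: 11.33
position: [0.5649, 0.0921, 0.0794]
tool_rot: [3.142, -0.0, 0.349]
force: [0.2, 0.9, -0.1]
grip_width: 0.0
```

Run:
```python
from h import *
import cv2
g=lambda a:(255*(a/255.)**.45).astype('uint8')
f=bot.grab_frame('scene')[170:270,310:420];a=cv2.resize(g(f),None,fx=7,fy=7,interpolation=cv2.INTER_CUBIC)
t=bot.observe()['position'];
for dz in(0,.02,.04,.1):
  u=(proj('scene',[t+[0,0,dz]])[0]-[310,170])*7
  cv2.drawMarker(a,(int(u[0]),int(u[1])),(0,0,255),0,12,1)
cv2.imwrite('pics/s5.png',a)
f=bot.grab_frame('top')[200:350,220:400];a=cv2.resize(g(f),None,fx=4,fy=4,interpolation=cv2.INTER_CUBIC)
cv2.imwrite('pics/t5.png',a)
```

```text
(no output)
```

View pics/s5.png

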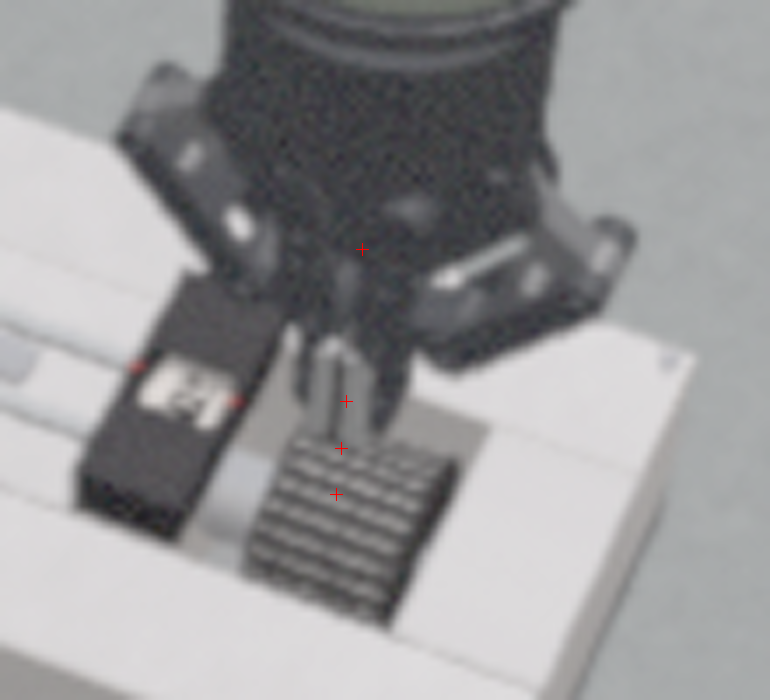

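View pics/t5.png

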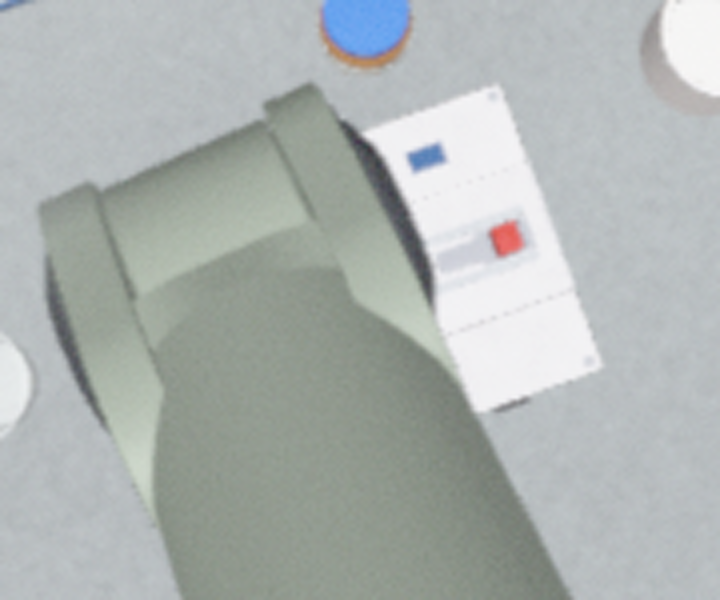

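Call:
servo_tool(plan=[[0,0,-0.3,0,1],[0,0,-0.6,0,1],[0,0,-0.9,0,1],[0,0,-1.2,0,1],[0,0,-1.5,0,1],[0,0,-1.5,0,1],[0,0,-1.5,0,1],[0,0,-1.5,0,1],[0,0,-1.5,0,1],[0,0,-1.5,0,1]])

```text
clock: 12.27
position: [0.5649, 0.0921, 0.0779]
tool_rot: [-3.142, -0.0, 0.349]
force: [-0.1, -0.6, -0.1]
grip_width: -0.0002
```

Call:
servo_tool(plan=[[-0.5,1.4,0,0,1],[-1,2.8,0,0,1],[-1.5,4.2,0,0,1],[-2,5.6,0,0,1],[-2,5.6,-0.4,0,1],[-2,5.6,-0.8,0,1],[-2,5.6,-1.2,0,1],[-2,5.6,-1.6,0,1],[-2,5.6,-1.8,0,1],[-2,5.6,-1.8,0,1]])

```text
clock: 13.1
position: [0.5628, 0.0976, 0.076]
tool_rot: [-3.142, 0.0, 0.349]
force: [0.8, -0.4, 0.6]
grip_width: 0.0002
```

Run:
```python
from h import *
import cv2
s=bot.observe();print(s['clock'],s['position'],s['force'],s['moment'])
f=bot.grab_frame('scene')[180:270,310:420];a=cv2.resize(f,None,fx=7,fy=7,interpolation=cv2.INTER_CUBIC)
cv2.imwrite('pics/s6.png',(255*(a/255.)**.5).astype('uint8'))
f=bot.grab_frame('wrist');cv2.imwrite('pics/w6.png',(255*(f/255.)**.5).astype('uint8'))
```

```text
13.1 [0.56281142 0.09758546 0.07600978] [ 0.83442477 -0.42537106  0.59275324] [0.01305379 0.01331464 0.00031049]
```

View pics/s6.png

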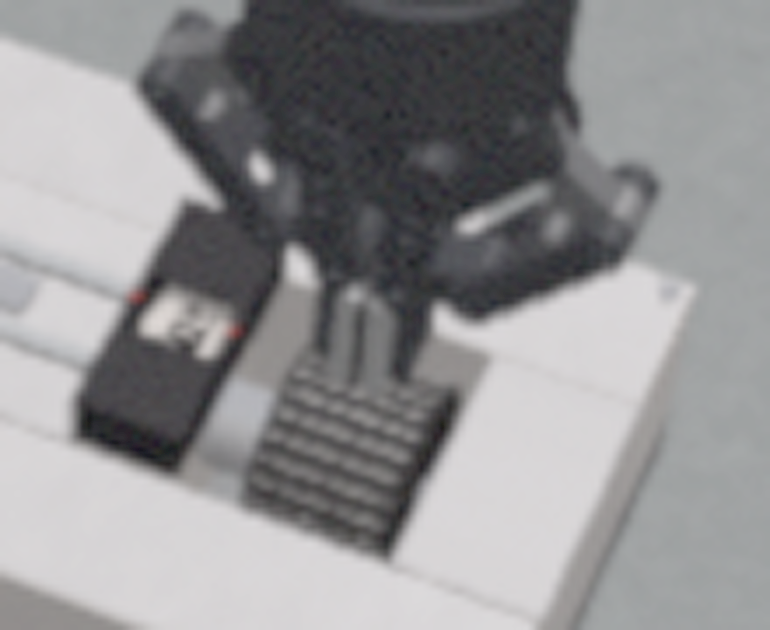

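View pics/w6.png

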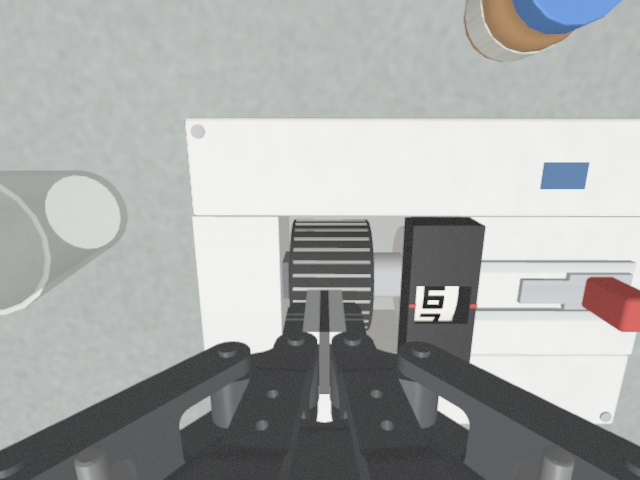

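Run:
```python
from h import *
from scipy.optimize import least_squares
t=bot.observe()['position']
f=lambda P:np.r_[(proj('scene',[P])[0]-[310+361/7,180+383/7+0]-[-1,-1.7])*.7,(proj('wrist',[P])[0]-[324.7,289.7])]
for corr in (0,1):
  g=lambda P:np.r_[(proj('scene',[P])[0]-[310+361/7,180+383/7]+np.array([1,1.7])*corr)*.7,(proj('wrist',[P])[0]-[324.7,289.7])]
  r=least_squares(g,t);d=r.x-t;c,s=np.cos(.3485),np.sin(.3485);print(r.x,r.fun,'tool',c*d[0]+s*d[1],-s*d[0]+c*d[1],d[2])
```

```text
[0.57293824 0.10177523 0.11368075] [-0.88108914  0.27894055 -0.11111182  0.08952371] tool 0.010848038003088843 0.0004384516146869904 0.03757108446009372
[0.57725633 0.1033602  0.12476593] [-0.59463689  0.18796989 -0.06966879  0.05608708] tool 0.015447791303902145 0.00045356940850942856 0.048656261390666436
```

Call:
servo_tool(plan=[[0,0,-1,0,1],[0,0,-2,0,1],[0,0,-3,0,1],[0,0,-4,0,1],[0,0,-5,0,1],[0,0,-5.5,0,1],[0,0,-6,0,1],[0,0,-6,0,1],[0,0,-6,0,1],[0,0,-6,0,1]])

```text
clock: 14.03
position: [0.5629, 0.0977, 0.0701]
tool_rot: [-3.142, -0.0, 0.349]
force: [-0.7, -1.0, -0.3]
grip_width: -0.0003
```

Run:
```python
from h import *
import cv2
s=bot.observe();print(s['clock'],s['position'],s['force'],s['moment'])
f=bot.grab_frame('scene')[180:270,310:420];a=cv2.resize(f,None,fx=7,fy=7,interpolation=cv2.INTER_CUBIC)
cv2.imwrite('pics/s7.png',(255*(a/255.)**.5).astype('uint8'))
f=bot.grab_frame('wrist');cv2.imwrite('pics/w7.png',(255*(f/255.)**.5).astype('uint8'))
```

```text
14.0333 [0.56285767 0.09768162 0.07013981] [-0.71379682 -0.95270668 -0.29503306] [ 0.00522198 -0.03032985  0.02072983]
```

View pics/s7.png

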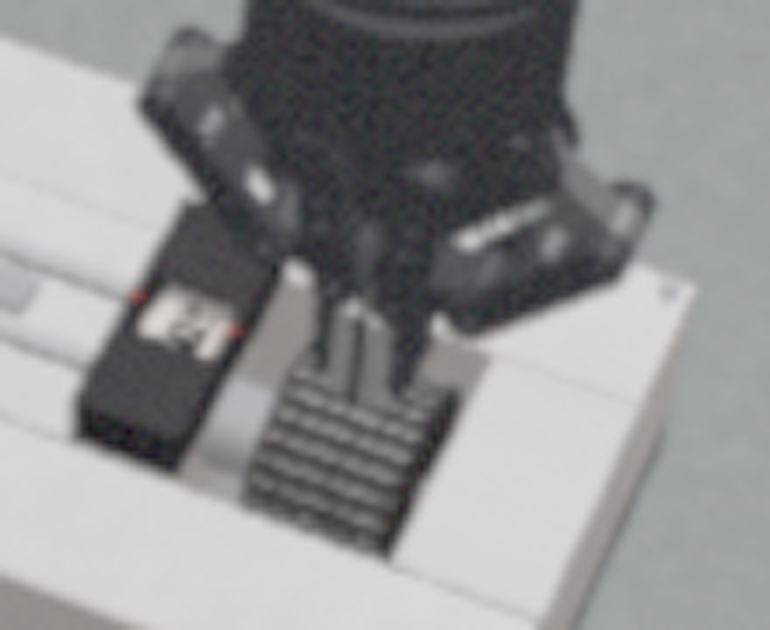

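View pics/w7.png

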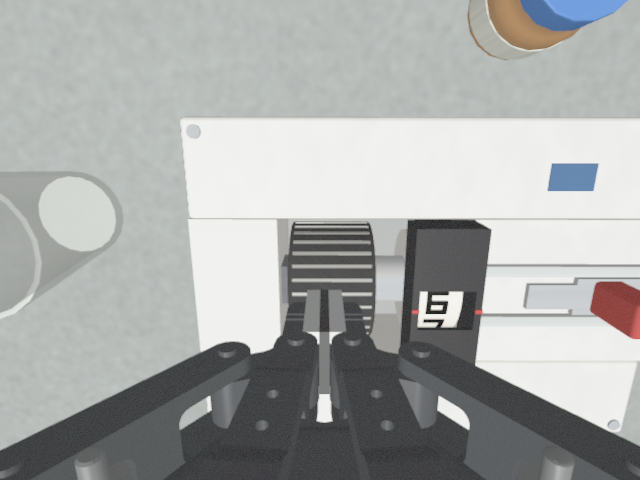

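Run:
```python
from h import *
p=(.5747,.0495,.3485)
def w(x,y,z):
    c,s=np.cos(p[2]),np.sin(p[2]);return [p[0]+c*x-s*y,p[1]+s*x+c*y,z]
for z in(.08,.093,.1,.11): print(z,((proj('scene',[w(.016,.049,z)])-[310,180])*7).round())
```

```text
0.08 [[341. 462.]]
0.093 [[344. 433.]]
0.1 [[346. 416.]]
0.11 [[349. 393.]]
```

Call:
servo_tool(plan=[[0,0,-1.5,0,1],[0,0,-3,0,1],[0,0,-4.5,0,1],[0,0,-6,0,1],[0,0,-7,0,1],[0,0,-8,0,1],[0,0,-8.3,0,1],[0,0,-8.6,0,1],[0,0,-9,0,1],[0,0,-9,0,1]])

```text
clock: 14.97
position: [0.5628, 0.0977, 0.0611]
tool_rot: [-3.142, 0.0, 0.349]
force: [-0.3, -0.3, -0.6]
grip_width: 0.0002
```

Call:
servo_tool(plan=[[0,0,-0.3,0,1],[0,0,-0.6,0,1],[0,0,-0.9,0,1],[0,0,-1.2,0,1],[0,0,-1.5,0,1],[0,0,-1.8,0,1],[0,0,-1.8,0,1],[0,0,-1.8,0,1],[0,0,-1.8,0,1],[0,0,-1.8,0,1]])

```text
clock: 15.8
position: [0.5629, 0.0977, 0.0593]
tool_rot: [-3.142, -0.0, 0.349]
force: [0.1, -0.1, -0.5]
grip_width: -0.0005
```

Run:
```python
from h import *
import cv2
f=bot.grab_frame('scene')[180:270,310:420];a=cv2.resize(f,None,fx=7,fy=7,interpolation=cv2.INTER_CUBIC)
cv2.imwrite('pics/s8.png',(255*(a/255.)**.5).astype('uint8'))
f=bot.grab_frame('wrist')[200:360,200:480];cv2.imwrite('pics/w8.png',cv2.resize((255*(f/255.)**.5).astype('uint8'),None,fx=2.8,fy=2.8))
```

```text
(no output)
```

View pics/s8.png

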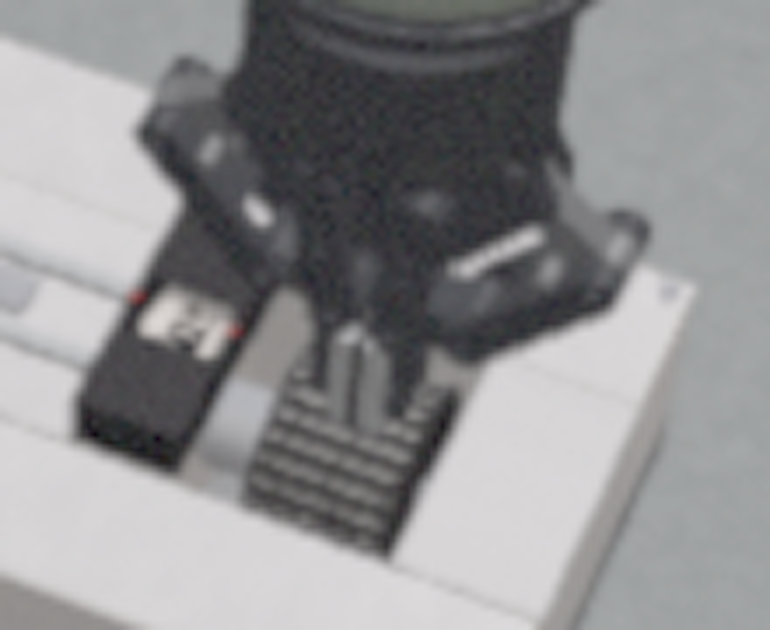

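View pics/w8.png

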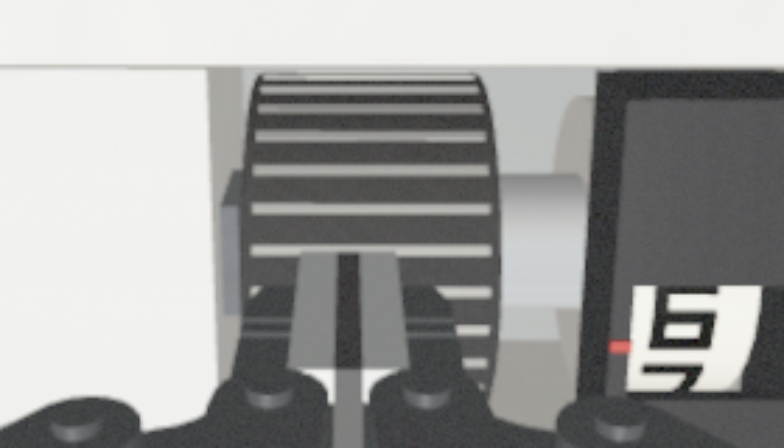

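Call:
servo_tool(plan=[[0,0,-0.4,0,1],[0,0,-0.8,0,1],[0,0,-1.2,0,1],[0,0,-1.6,0,1],[0,0,-2,0,1],[0,0,-2.2,0,1],[0,0,-2.4,0,1],[0,0,-2.5,0,1],[0,0,-2.5,0,1],[0,0,-2.5,0,1]])

```text
clock: 16.73
position: [0.5629, 0.0977, 0.0568]
tool_rot: [-3.142, -0.0, 0.349]
force: [0.3, -0.0, -0.5]
grip_width: 0.0
```

Call:
servo_tool(plan=[[0,0,-0.3,0,1],[0,0,-0.6,0,1],[0,0,-0.9,0,1],[0,0,-1.2,0,1],[0,0,-1.4,0,1],[0,0,-1.6,0,1],[0,0,-1.8,0,1],[0,0,-1.8,0,1],[0,0,-1.8,0,1],[0,0,-1.8,0,1]])

```text
clock: 17.57
position: [0.5628, 0.0977, 0.055]
tool_rot: [-3.142, 0.0, 0.349]
force: [-0.2, -0.5, -0.7]
grip_width: 0.0
```

Call:
servo_tool(plan=[[0,0,-0.3,0,1],[0,0,-0.6,0,1],[0,0,-0.9,0,1],[0,0,-1.2,0,1],[0,0,-1.4,0,1],[0,0,-1.6,0,1],[0,0,-1.8,0,1],[0,0,-1.8,0,1],[0,0,-1.8,0,1],[0,0,-1.8,0,1]])

```text
clock: 18.4
position: [0.5628, 0.0977, 0.0532]
tool_rot: [-3.142, 0.0, 0.349]
force: [0.5, -0.0, -0.4]
grip_width: -0.0
```

Call:
servo_tool(plan=[[0,0,-0.3,0,1],[0,0,-0.6,0,1],[0,0,-0.9,0,1],[0,0,-1.2,0,1],[0,0,-1.4,0,1],[0,0,-1.6,0,1],[0,0,-1.8,0,1],[0,0,-1.8,0,1],[0,0,-1.8,0,1],[0,0,-1.8,0,1]])

```text
clock: 19.23
position: [0.5629, 0.0978, 0.0516]
tool_rot: [-3.142, -0.0, 0.349]
force: [-1.0, 0.7, 5.2]
grip_width: -0.0004
```

Call:
servo_tool(plan=[[0,0,-0.5,0,1],[0,0,-0.9,0,1],[0,0,-1.1,0,1],[-1.9,-0.7,-1.1,0,1],[-4.2,-1.5,-1.1,0,1],[-6.6,-2.4,-1.1,0,1],[-8.9,-3.2,-1.1,0,1],[-11.3,-4.1,-1.1,0,1],[-13.2,-4.8,-1.1,0,1],[-13.2,-4.8,-1.1,0,1]])

```text
clock: 20.07
position: [0.5507, 0.0934, 0.051]
tool_rot: [3.142, -0.003, 0.349]
force: [2.9, 1.5, 7.6]
grip_width: -0.0
```

Run:
```python
from h import *
import cv2
s=bot.observe();print(s['clock'],s['position'],s['force'],s['moment'])
f=bot.grab_frame('wrist')[200:360,200:480];cv2.imwrite('pics/w9.png',cv2.resize((255*(f/255.)**.5).astype('uint8'),None,fx=2.8,fy=2.8))
```

```text
20.0667 [0.55074425 0.09337138 0.05100877] [2.85757671 1.53817511 7.62163971] [ 0.47726597 -0.54876186 -0.0187239 ]
```

View pics/w9.png

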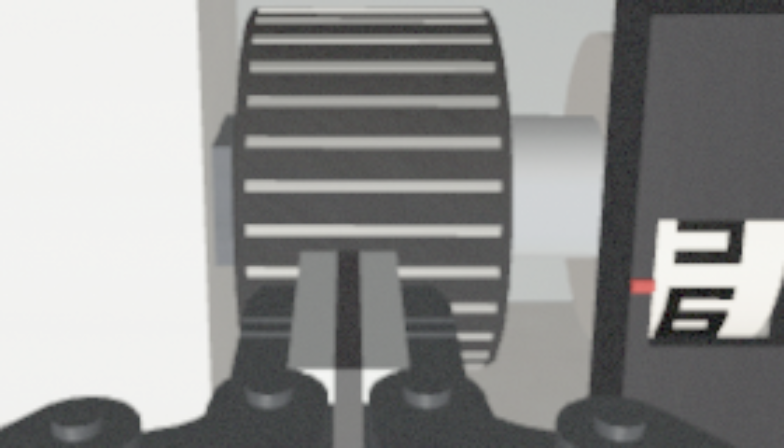

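Call:
servo_tool(plan=[[0,0,3,0,1],[4,1.5,6,0,1],[10,3.6,6,0,1],[16.9,6.2,6,0,1],[16.9,6.2,5,0,1],[16.9,6.2,3,0,1],[16.9,6.2,1.5,0,1],[16.9,6.2,0.7,0,1],[16.9,6.2,0.1,0,1],[16.9,6.2,-0.2,0,1]])

```text
clock: 20.95
position: [0.5667, 0.0994, 0.0503]
tool_rot: [-3.141, -0.001, 0.349]
force: [-1.2, 0.7, 11.0]
grip_width: -0.0
```

Call:
servo_tool(plan=[[-1.5,-0.5,0,0,1],[-3,-1.1,0,0,1],[-4.7,-1.7,0,0,1],[-6.5,-2.4,0,0,1],[-8.3,-3,0,0,1],[-10,-3.6,0,0,1],[-11.2,-4.1,0,0,1],[-11.7,-4.3,0,0,1],[-11.7,-4.3,0,0,1],[-11.7,-4.3,0,0,1]])

```text
clock: 21.78
position: [0.556, 0.0954, 0.0508]
tool_rot: [-3.142, -0.003, 0.349]
force: [2.9, 4.1, 8.8]
grip_width: -0.0003
```

Call:
servo_tool(plan=[[0,0,10,0,1],[0,0,22,0,1],[0,0,34,0,1],[0,0,45,0,1],[0,0,50,0,1],[-10,-10,50,0,1],[-20,-20,50,0,1],[-30,-20,50,0,1],[-30,-20,50,0,1],[-30,-20,50,0,1]])

```text
clock: 22.62
position: [0.525, 0.0749, 0.1005]
tool_rot: [3.142, -0.0, 0.349]
force: [-0.6, 0.8, -0.1]
grip_width: 0.0001
```

```bash
cat > look.py <<'E'
from h import *
import cv2,sys
n=sys.argv[1]
s=bot.observe();print(s['clock'],s['position'],s['force'])
C=bot.calibration('wrist');f=bot.grab_frame('wrist');cv2.imwrite(f'pics/{n}_full.png',f)
p=(.5747,.0495,.3485)
def w(x,y,z):
    c,s=np.cos(p[2]),np.sin(p[2]);return [p[0]+c*x-s*y,p[1]+s*x+c*y,z]
u=proj('wrist',[w(0,-.004,.094)],C)[0];print('window px',u,'cam own x',(C['T'][:3,3]-[p[0],p[1],0])@[np.cos(p[2]),np.sin(p[2]),0],C['T'][2,3])
x,y=[int(v) for v in u-[45,45]];x=max(x,0);y=max(y,0);print('crop',x,y)
cv2.imwrite(f'pics/{n}.png',cv2.resize(f[y:y+90,x:x+90],None,fx=6,fy=6,interpolation=cv2.INTER_CUBIC))
E
python3 look.py w10
```

```text
22.6167 [0.52500421 0.07486037 0.10054509] [-0.59973062  0.77895886 -0.05954497]
window px [419.6938324  200.50499599] cam own x 0.02924125759134932 0.27466440030679845
crop 374 155
```

View pics/w10.png

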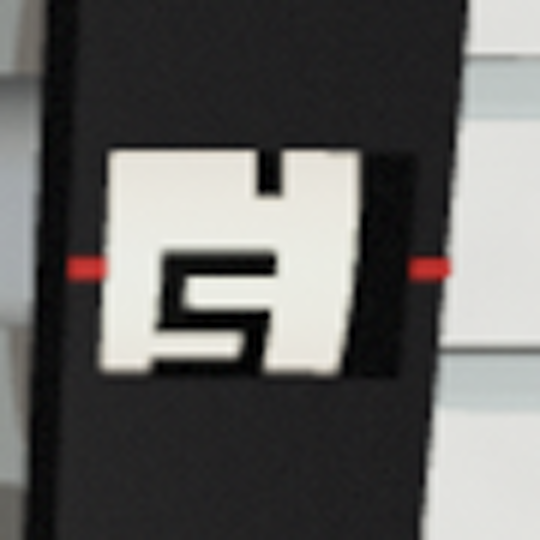

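Call:
servo_tool(plan=[[20,12,0,0,1],[41.7,24.3,-10,0,1],[41.7,24.3,-22,0,1],[41.7,24.3,-34,0,1],[41.7,24.3,-42,0,1],[41.7,24.3,-46,0,1],[41.7,24.3,-48,0,1],[41.7,24.3,-49,0,1],[41.7,24.3,-49.6,0,1],[41.7,24.3,-50,0,1]])

```text
clock: 23.5
position: [0.5663, 0.0989, 0.0508]
tool_rot: [3.142, 0.0, 0.349]
force: [-5.0, 0.2, 9.4]
grip_width: -0.0
```

Call:
servo_tool(plan=[[-1.5,-0.5,0,0,1],[-3,-1.1,0,0,1],[-4.7,-1.7,0,0,1],[-6.5,-2.4,0,0,1],[-8.3,-3,0,0,1],[-10,-3.6,0,0,1],[-11.5,-4.2,0,0,1],[-12.5,-4.5,0,0,1],[-12.5,-4.5,0,0,1],[-12.5,-4.5,0,0,1]])

```text
clock: 24.33
position: [0.5555, 0.095, 0.0515]
tool_rot: [3.141, -0.004, 0.349]
force: [3.2, 2.4, 5.5]
grip_width: -0.0002
```

Call:
servo_tool(plan=[[0,0,12,0,1],[0,0,26,0,1],[0,0,40,0,1],[0,0,52,0,1],[-12,-20,60,0,1],[-26,-42,60,0,1],[-42,-68,60,0,1],[-42,-68,60,0,1],[-42,-68,60,0,1],[-42,-68,60,0,1]])

```text
clock: 25.17
position: [0.5124, 0.0267, 0.1109]
tool_rot: [3.142, -0.001, 0.348]
force: [0.8, 0.3, 0.8]
grip_width: 0.0
```

```bash
python3 look.py w11
```

```text
25.1667 [0.51241194 0.02671079 0.11088741] [0.75965712 0.28766875 0.82683659]
window px [333.07665632 138.61913851] cam own x 0.0008650232253100111 0.28501399030813246
crop 288 93
```

View pics/w11.png

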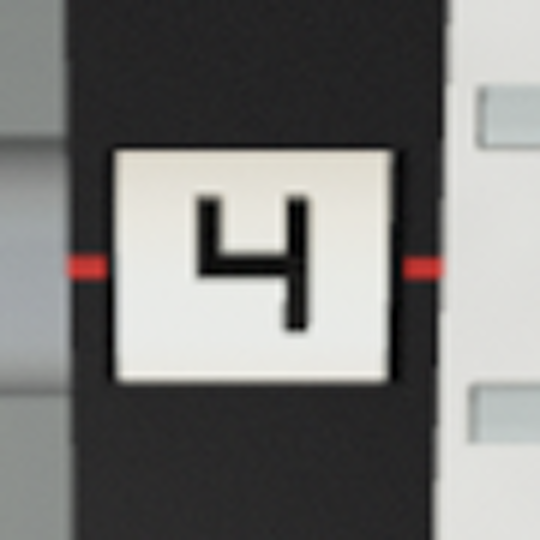

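The 4 is centred: digit rows 195–331, marks at row 267, about 0.3 mm off. Next I'll go outside the lock post.

Call:
servo_tool(plan=[[20,-17,0,0,1],[41,-35,0,0,1],[62,-53,0,0,1],[83,-71,0,0,1],[103,-88,0,0,1],[103,-88,-10,0,1],[103,-88,-20,0,1],[103,-88,-25,0,1],[103,-88,-30,0,1],[103,-88,-30,0,1]])

```text
clock: 26.05
position: [0.6142, -0.0604, 0.0791]
tool_rot: [-3.141, 0.001, 0.35]
force: [1.2, -0.4, -0.4]
grip_width: 0.0
```

Run:
```python
from h import *
import cv2
s=bot.observe();print(s['clock'],s['position'],s['force'])
C=bot.calibration('wrist');f=bot.grab_frame('wrist');cv2.imwrite('pics/w12.png',f)
g=bot.grab_frame('scene')[150:290,240:400];cv2.imwrite('pics/s12.png',cv2.resize(g,None,fx=4,fy=4,interpolation=cv2.INTER_CUBIC))
```

```text
26.05 [ 0.61421711 -0.0603917   0.07913814] [ 1.19937082 -0.39465925 -0.35446492]
```

View pics/w12.png

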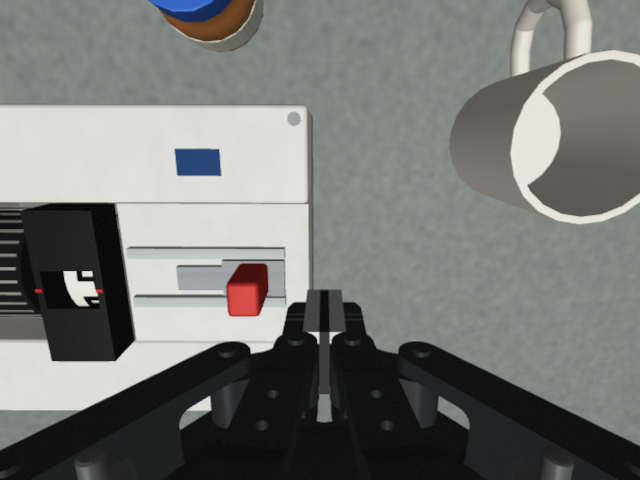

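View pics/s12.png

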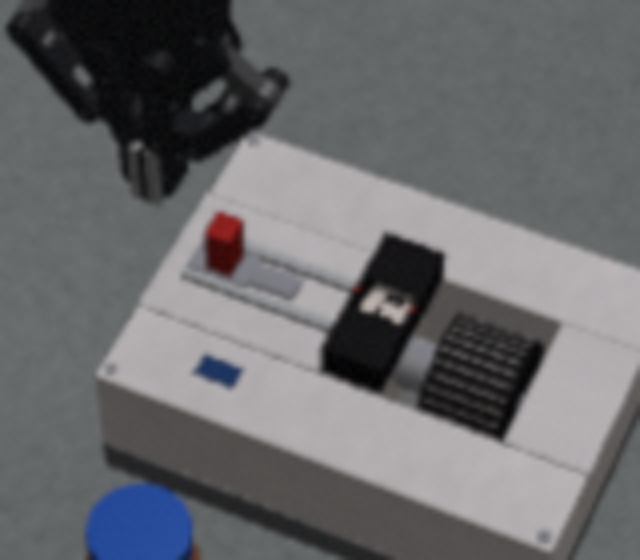

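Call:
servo_tool(plan=[[0,0,-8,0,1],[0,0,-16,0,1],[0,0,-22,0,1],[0,0,-24,0,1],[0,0,-24,0,1],[-0.7,1.9,-24,0,1],[-1.4,3.8,-24,0,1],[-2,5.6,-24,0,1],[-2.4,6.6,-24,0,1],[-2.4,6.6,-24,0,1]])

```text
clock: 26.98
position: [0.6126, -0.0544, 0.0563]
tool_rot: [-3.142, -0.0, 0.349]
force: [0.9, -0.0, -0.8]
grip_width: 0.0002
```

Run:
```python
from h import *
import cv2
s=bot.observe();print(s['clock'],s['position'],s['force'])
C=bot.calibration('wrist');f=bot.grab_frame('wrist')[220:360,180:420];cv2.imwrite('pics/w13.png',cv2.resize(f,None,fx=3,fy=3))
g=bot.grab_frame('scene')[170:260,250:350];cv2.imwrite('pics/s13.png',cv2.resize(g,None,fx=6,fy=6,interpolation=cv2.INTER_CUBIC))
```

```text
26.9833 [ 0.61264657 -0.05440142  0.05631908] [ 0.9166978  -0.00109202 -0.82284761]
```

View pics/w13.png

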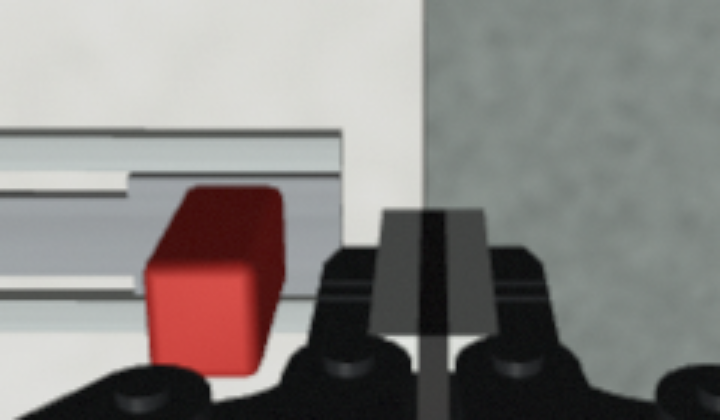

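View pics/s13.png

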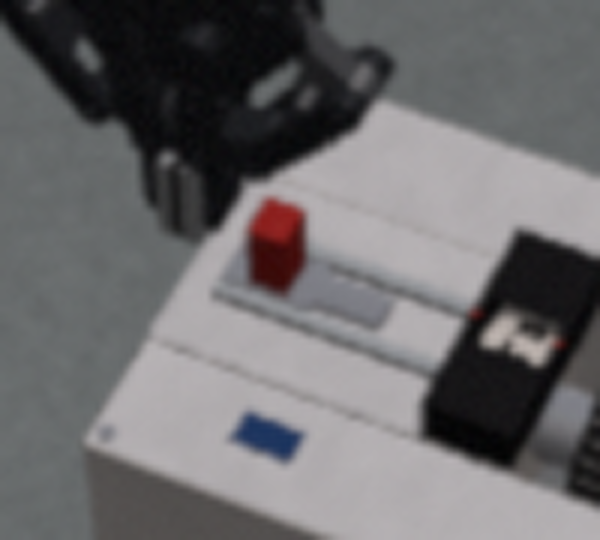

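Call:
servo_tool(plan=[[-0.5,1.4,0,0,1],[-1,2.8,0,0,1],[-1.5,4.2,0,0,1],[-2,5.6,0,0,1],[-2.5,7,0,0,1],[-3,8.4,0,0,1],[-3.5,9.6,0,0,1],[-4,11,0,0,1],[-4.4,12.2,0,0,1],[-4.9,13.5,0,0,1]])

```text
clock: 27.92
position: [0.6078, -0.0413, 0.0561]
tool_rot: [3.141, -0.0, 0.349]
force: [2.0, -0.7, -0.2]
grip_width: 0.0002
```

Call:
servo_tool(plan=[[-0.5,1.4,0,0,1],[-1,2.8,0,0,1],[-1.5,4.2,0,0,1],[-2,5.6,0,0,1],[-2.5,7,0,0,1],[-3,8.4,0,0,1],[-3.5,9.6,0,0,1],[-3.8,10.4,0,0,1],[-4.1,11.3,0,0,1],[-4.1,11.3,0,0,1]])

```text
clock: 28.75
position: [0.6036, -0.0298, 0.0561]
tool_rot: [-3.141, 0.0, 0.349]
force: [1.5, -1.1, -0.6]
grip_width: -0.0
```

Run:
```python
from h import *
import cv2
s=bot.observe();print(s['clock'],s['position'],s['force'])
C=bot.calibration('wrist');f=bot.grab_frame('wrist')[220:360,120:420];cv2.imwrite('pics/w14.png',cv2.resize(f,None,fx=2.6,fy=2.6))
```

```text
28.75 [ 0.60357958 -0.02976771  0.05608917] [ 1.4747397  -1.14538951 -0.63528924]
```

View pics/w14.png

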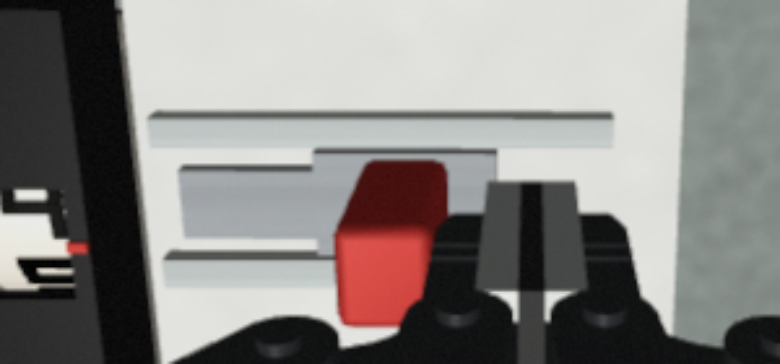

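Call:
servo_tool(plan=[[-0.3,0.8,0,0,1],[-0.6,1.6,0,0,1],[-0.8,2.3,0,0,1],[-1.1,3,0,0,1],[-1.4,3.8,0,0,1],[-1.6,4.4,0,0,1],[-1.8,5,0,0,1],[-2,5.4,0,0,1],[-2,5.4,0,0,1],[-2,5.4,0,0,1]])

```text
clock: 29.63
position: [0.6016, -0.0245, 0.0561]
tool_rot: [-3.141, -0.0, 0.349]
force: [1.8, -1.6, 0.0]
grip_width: 0.0
```

Run:
```python
from h import *
import cv2
s=bot.observe();print(s['clock'],s['position'],s['force'])
C=bot.calibration('wrist');f=bot.grab_frame('wrist');cv2.imwrite('pics/w15.png',f)
```

```text
29.6333 [ 0.60161134 -0.02446919  0.05607036] [ 1.8490659  -1.63654962  0.03181628]
```

View pics/w15.png

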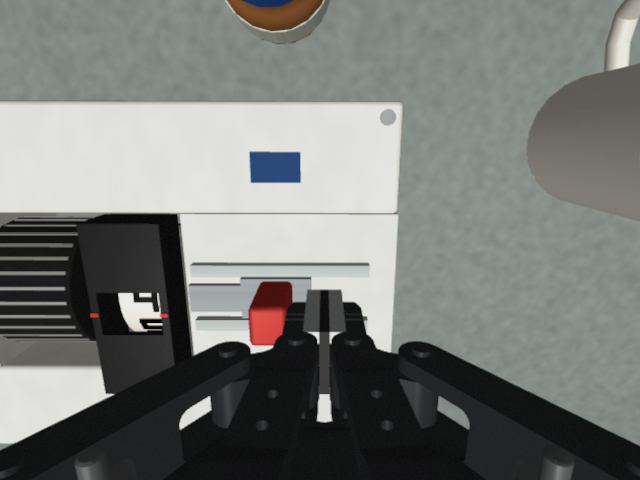

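Call:
servo_tool(plan=[[-0.1,0.3,0,0,1],[-0.2,0.6,0,0,1],[-0.3,0.9,0,0,1],[-0.4,1.2,0,0,1],[-0.5,1.5,0,0,1],[-0.6,1.8,0,0,1],[-0.8,2.1,0,0,1],[-0.8,2.1,0,0,1],[-0.8,2.1,0,0,1],[-0.8,2.1,0,0,1]])

```text
clock: 30.52
position: [0.6009, -0.0224, 0.0561]
tool_rot: [-3.142, -0.0, 0.349]
force: [1.4, -1.3, -0.3]
grip_width: -0.0001
```

Call:
servo_tool(plan=[[-0.1,0.3,0,0,1],[-0.2,0.6,0,0,1],[-0.3,0.9,0,0,1],[-0.4,1.2,0,0,1],[-0.5,1.5,0,0,1],[-0.6,1.8,0,0,1],[-0.7,1.9,0,0,1],[-0.7,1.9,0,0,1],[-0.7,1.9,0,0,1],[-0.7,1.9,0,0,1]])

```text
clock: 31.35
position: [0.6002, -0.0207, 0.0561]
tool_rot: [3.142, -0.0, 0.349]
force: [3.4, -2.7, -0.4]
grip_width: 0.0001
```

Call:
servo_tool(plan=[[-0.1,0.2,0,0,1],[-0.2,0.4,0,0,1],[-0.2,0.6,0,0,1],[-0.3,0.8,0,0,1],[-0.4,1.0,0,0,1],[-0.4,1.1,0,0,1],[-0.4,1.1,0,0,1],[-0.4,1.1,0,0,1],[-0.4,1.1,0,0,1],[-0.4,1.1,0,0,1]])

```text
clock: 32.18
position: [0.6001, -0.0205, 0.0562]
tool_rot: [3.141, -0.0, 0.348]
force: [5.0, -6.2, -1.1]
grip_width: -0.0002
```

Call:
servo_tool(plan=[[-0.1,0.3,0,0,1],[-0.2,0.5,0,0,1],[-0.2,0.5,0,0,1],[-0.2,0.5,0,0,1],[0.5,-1,0,0,1],[2,-5,0,0,1],[4,-12,0,0,1],[7,-20,0,0,1],[7,-20,15,0,1],[7,-20,30,0,1]])

```text
clock: 33.02
position: [0.6062, -0.0408, 0.0857]
tool_rot: [-3.141, 0.002, 0.348]
force: [0.2, 0.5, 0.6]
grip_width: -0.0001
```

Call:
servo_tool(plan=[[0,0,15,0,1],[0,0,25,0,1],[-15,0,25,0,1],[-30,5,25,0,1],[-45,10,25,0,1],[-60,15,25,0,1],[-68,20,25,0,1],[-68,20,25,0,1],[-68,20,25,0,1],[-68,20,25,0,1]])

```text
clock: 33.85
position: [0.5396, -0.0198, 0.1112]
tool_rot: [3.141, -0.001, 0.349]
force: [-0.0, -0.2, -0.5]
grip_width: 0.0001
```

```bash
python3 look.py w16
python3 - <<'E'
from h import *
C=bot.calibration('wrist')
p=(.5747,.0495,.3485);c,s=np.cos(p[2]),np.sin(p[2])
for y in(-.055,-.062,-.048,-.085): print(y,proj('wrist',[[p[0]-s*y,p[1]+c*y,.105]],C))
E
```

```text
33.85 [ 0.53960582 -0.01980967  0.11117262] [-0.03911012 -0.24006697 -0.45938882]
window px [224.20761906 159.23784085] cam own x 0.010593496609707861 0.2852382408190163
crop 179 114
-0.055 [[329.20198635 160.29882715]]
-0.062 [[344.43560915 160.27787195]]
-0.048 [[313.96710629 160.31978409]]
-0.085 [[394.48009089 160.20903131]]
```

View pics/w16_full.png

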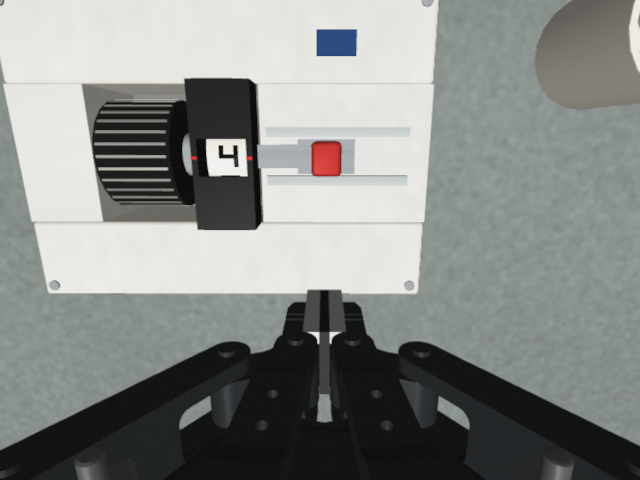

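View pics/w16.png

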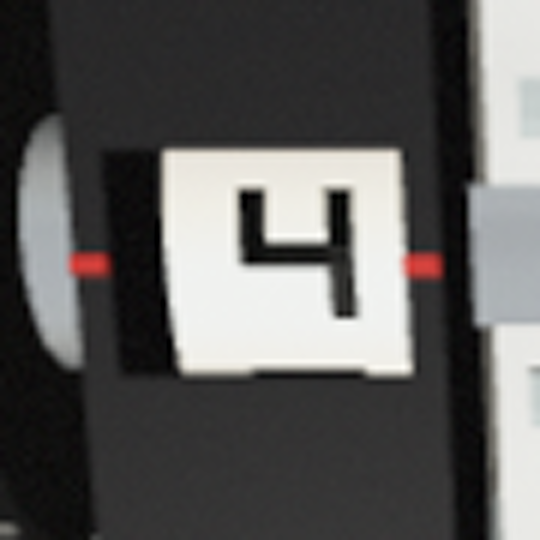

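```bash
python3 -c "
from workcell import bot
print(bot.observe()['force']);print(bot.job_done())"
```

```text
[0.12756102 0.32038891 0.0650241 ]
the job is handed in; nothing more can be done
None
```

The drum is set to 4 and the red lock post is home. I handed the job in at about 34 s, with the gripper clear and the wrist force near zero.

- **Drum:** it started on 6. I rolled it back in three short strokes towards the operator, with the downward force reading 5 to 11 N. Seen from almost straight above, the 4 sat about 0.3 mm from the red marks. In the last, oblique picture it looked about 1 mm high. I put that down to the slanted view of the band, because the camera stood 10 mm off to the side.
- **Lock:** I pushed the post to its stop. The push force rose from about 2 N to 7.5 N with almost no further movement. I then pressed a further 0.5 mm without reading the force at that point. The last picture shows the post where the home position should be, within about 3 pixels (1.5 mm), the same offset as the other features in that view.
- **Vessels:** the gripper was never moved near them and no stray contact forces showed. I did not check their positions against the first picture.
- **Disagreement:** the shut fingertips turned out to be roughly 35–40 mm behind the reported TCP. The pictures showed this, and I felt no contact on the tread until the TCP was at z = 0.052 m. I worked by feel and sight from there.

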